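# Feed a stack of machined rings by drawing out the shim plate

## Robot

A 6-joint arm with a two-finger parallel gripper is mounted at the origin on the work surface. World frame = base frame: x ahead of the robot, y to its left, z up, the work surface at z = 0. Lengths are in m, angles in degrees, forces in N, time in s.
With the tool pointing down it reaches from about 0.4 to 0.825 m from the base axis. Payload 7 kg.
Tool frame: the origin (TCP) lies at the very end of the fingers, on their centre line; the grasp point (between the pads) lies 19 mm behind it; x points along the fingers, y is the direction in which the jaws open and shut, and the axes are right-handed (so a half turn about x gives the same grasp; the last joint's range is limited). The gripper opens to 88 mm and grips with 3 to 60 N. Pads are 19 mm wide; open, the fingers measure 130 mm over their backs; the gripper's body (78 mm by 193 mm) begins 47 mm behind the grasp point.
Start: joints at [-54.941, 20.546, 0.682, 0, -70.136, -16.507], TCP at [0.215, -0.64, 0.227] pointing down, gripper open.
Joint ranges: [-176.03, 176.03], [-82.01, 121.73], [-58.28, 71.71], [-173.87, 95.51], [-174.79, -0.11], [-173.66, 173.66]. Speed limits (degrees/s): [136.94, 136.94, 172.46, 180, 180, 180].

## Interface

Orientations are given as [roll, pitch, yaw] about the fixed x, y, z axes, in that order (R = Rz(yaw) Ry(pitch) Rx(roll)).
In Python, from plant import monitor, eyes, ticket gives the robot as it stands. The module is installed in compiled form; this text tells all that it offers.
- The arm moves only by the shell command python3 -m crank 'ROWS'. ROWS is JSON, a list of rows, each an object with "linear": the shift along the world's x, y, z in units of 60 mm (1.0 is 60 mm), a list of three; "rot": the turn, a rotation vector about the world's x, y, z in units of 5 degrees (1.0 is 5 degrees), a list of three; "hand": the opening, from 0 (shut) to 1 (fully open). In form: [{"linear": [tx, ty, tz], "rot": [ax, ay, az], "hand": hand}, ...]. A call has 1 to 20 rows; each row shifts and turns the pose as measured when the row begins; what a row does not reach is not made up. A row lasts 1/8 s, in which the tool goes at most 62.5 mm and 10.7 degrees, less where a joint would pass 70% of its speed; a pose out of reach is approached as far as the arm can. A call is refused whole if a number of a shift passes 1 or a number of a turn 1, either way. A call with a gripper value outside its range is refused whole. The fingers move at their own pace and stop on an object; the grip force is fixed at half the most. Time passes only in rows, so rows that do not move let the fingers close. It gives the time, the measured TCP pose, the force and the opening at its end, in the units of the state.
- monitor.get_obs(): the state, without advancing time (a new reading comes with each control period).
- eyes.snapshot(name): name is "scene" or "top"; returns a dict with "image" (420x560x3 uint8, red, green, blue), "depth" (420x560 float32, m along the optical axis (not along the pixel's ray), 0 where there is no reading), "K" (3x3 intrinsics, pixels), "camera_from_world" (4x4, takes a point from world to camera coordinates). Camera axes: x right, y up, looking along -z (the intrinsics and any distortion apply to the point x, -y, -z); pixel columns grow to the right and rows downward; lengths in m; the calibration is good to about 2 mm. A picture is of the moment at which its call begins.
- ticket.close_job(): hands the job in, once; it reports no verdict.
The state is a dict: "clock": time; "joint_pos": joint angles; "qvel": joint speeds; "tau": joint torques, N m; "tool_pos": TCP position; "orientation": TCP orientation; "force": force on the tool from outside, world axes, zero at the start; "moment": the same for the moment, N m; "opening": finger opening in m.
Only numpy, scipy, OpenCV 4.12 (cv2) and the standard library are available. Lean on these libraries where they do the work, as an engineer would, in place of code of your own. Each camera call takes 0.05 s, during which the arm holds its last target.

## Task

Two small feeders stand on the packing bench, each with a stack held up on a shim plate. Slide the shim plate out from under the stack of open rings, so that the rings drop to the floor of their feeder and stay in it, and set the plate down flat in the shallow grey tray without dropping it.

Things in the scene. Friction and masses are not known exactly. Their poses are not given: they have to be found in the camera images.
- feeder: Fixed feeder of open rings: bare aluminium chute on a dark base. Origin: base underside, on the chute axis; front = -x, z up. Base x -60 to 40, 80 wide, 15 thick (its top: the floor). Chute 54 x 54 inside, walls 5, open top at z 70. Front wall ends at z 29, leaving a mouth for the plate. All mm. A twin feeder (unlisted) holds solid caps on a like plate; feeders and tray stand in any order.
- shim: Loose steel shim plate under the rings, 118 (x) x 40 x 12 mm, 0.2 kg. Origin: centre of underside, z up. Its -x end sticks out of the feeder's mouth and carries a black upright grip block, 24 (x) x 20 (y) mm, z 12 to 46 mm, centred at x -47 mm. Starts on the feeder's floor, axes parallel to the feeder's, origin at feeder x -34 to -40 mm; it slides out to -x and is clear after 65 mm.
- ring_top: Topmost of three stacked bare aluminium rings, each 50 mm outside, 38 mm bore, 18 mm high (the other feeder's caps are solid, same size). Origin: centre of its underside, z up. Starts 63 mm above the feeder's origin; 51 mm when the stack has dropped by the plate's 12 mm.
- tray: Shallow open grey metal tray fixed to the bench, empty: 198 (x) x 128 (y) mm outside, 22 mm high, walls and floor 4 mm. Origin: centre of its underside; z up; its long side lies along x.
Things that resemble listed ones, but are neither listed nor needed, are in the scene too. What is shaped like the shim but orange or pink is not meant.

How it is judged:
By the outcome, as a careful person would: the job done as asked, in the order asked, and still so for the second after the job is handed in, with the robot touching nothing.
It also fails if it takes over 38 s, if anything falls off the work surface, if the arm or the gripper's body presses on something with over 40 N, if the wrist force passes 120 N, or if a joint passes its speed limit or range.

## Working session

There is one attempt and no reset: what is moved stays moved. The work goes in short steps, Python scripts to look and compute and a shell command to move; the robot and the scene stay as the last step left them, time stands still between calls to the robot, and variables do not carry over. Pictures are saved under pics/ and viewed, and the job is handed in when it is done.

```bash
mkdir -p pics
cat > h.py <<'E'
import numpy as np, cv2
from plant import monitor, eyes, ticket
def snap(n,f=None):
    s=eyes.snapshot(n)
    if f: cv2.imwrite('pics/'+f,s['image'][:,:,::-1])
    np.savez('last_'+n+'.npz',**s); return s
def load(n): return dict(np.load('last_'+n+'.npz'))
def cloud(s):
    v,u=np.mgrid[0:420,0:560]; d=s['depth']; K=s['K']
    x=(u-K[0,2])/K[0,0]*d; y=(v-K[1,2])/K[1,1]*d
    P=np.stack([x,-y,-d,np.ones_like(d)],-1)
    return (P@np.linalg.inv(s['camera_from_world']).T)[...,:3]
def ray(s,u,v,z):
    K=s['K'];T=np.linalg.inv(s['camera_from_world'])
    r=T[:3,:3]@np.array([(u-K[0,2])/K[0,0],-(v-K[1,2])/K[1,1],-1]);o=T[:3,3]
    return o+r*(z-o[2])/r[2]
E
python3 - <<'E'
from h import *
for n in('scene','top'):
    s=snap(n,n+'0.png');print(n,s['K'].tolist(),np.linalg.inv(s['camera_from_world']).round(3).tolist(),(s['depth']>0).mean())
o=monitor.get_obs();print(o)
E
```

```text
scene [[523.5749062707687, 0.0, 277.0809103050761], [0.0, 523.5749062707687, 202.43796376699828], [0.0, 0.0, 1.0]] [[-0.62, -0.451, 0.642, 1.082], [0.785, -0.367, 0.499, 0.435], [0.011, 0.814, 0.581, 0.599], [0.0, 0.0, 0.0, 1.0]] 0.9959736394557823
top [[433.7976320842426, 0.0, 278.073714120399], [0.0, 433.7976320842426, 204.1194392202863], [0.0, 0.0, 1.0]] [[0.016, 0.984, -0.179, 0.399], [-1.0, 0.013, -0.014, -0.001], [-0.011, 0.179, 0.984, 0.765], [0.0, 0.0, 0.0, 1.0]] 0.9958971088435374
{'clock': 0.1, 'joint_pos': array([-5.49398151e+01,  2.05896761e+01,  6.38283513e-01, -1.84825566e-02,
       -7.01366285e+01, -1.65088443e+01]), 'qvel': array([-0.01115196, -0.14047579,  0.15582123,  0.10238352,  0.03050884,
        0.16846641]), 'tau': array([-8.71877110e-04, -5.84163952e+01,  2.93753922e+01,  7.01546296e+00,
        1.01958291e-02, -6.66019355e-05]), 'tool_pos': array([ 0.21460754, -0.63949985,  0.22568195]), 'orientation': array([ 95.34363721,  89.91027986, 113.88868455]), 'force': array([ 0.6500495, -0.8977322, -0.0736695]), 'moment': array([ 0.01774299,  0.00756059, -0.02288207]), 'opening': 0.08727601814136643}
```

View pics/scene0.png

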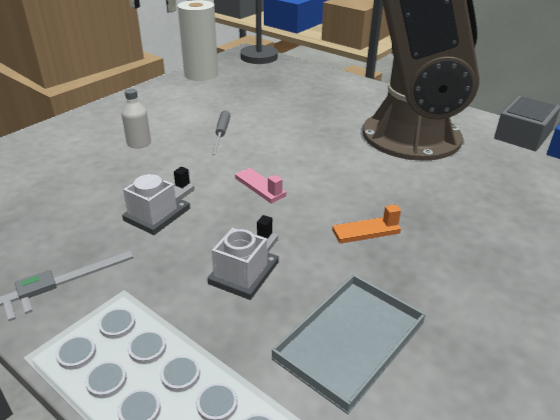

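View pics/top0.png

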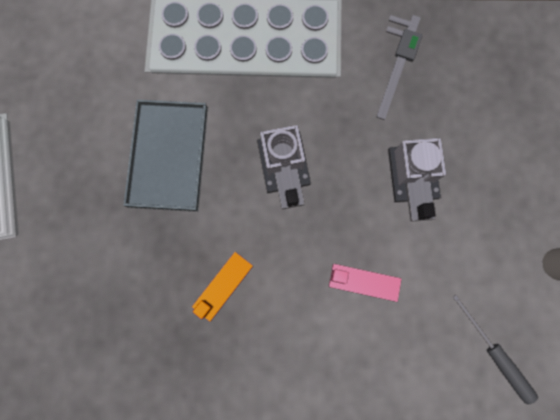

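The ring feeder is the one at top (282,150) / scene (241,255), with a ring with a visible bore. Its black grip block is at top (292,197) / scene (265,227). The tray is at top (167,157). The solid-cap twin is at top (427,157). Next I'll measure these.

Run:
```python
from h import *
def rect(P,zlo,zhi,c,r,name,dark=None,img=None):
    m=(P[...,2]>zlo)&(P[...,2]<zhi)&(np.hypot(P[...,0]-c[0],P[...,1]-c[1])<r)
    if dark is not None: m&=img.max(-1)<dark
    p=P[m]
    if len(p)<8: print(name,'few',len(p));return
    R=cv2.minAreaRect((p[:,:2]*1000).astype(np.float32))
    print(name,len(p),'c',np.round(R[0],1),'size',np.round(R[1],1),'ang',round(R[2],1),'z pct',(np.percentile(p[:,2],[5,50,95])*1000).round(1))
for n in('top','scene'):
    s=load(n);P=cloud(s);im=s['image']
    if n=='top':
        a=ray(s,282,150,.07);g=ray(s,292,197,.06);t=ray(s,167,157,.01);print(a,g,t)
    print(n)
    rect(P,.063,.09,a,.06,'chute rim')
    rect(P,.045,.075,g,.03,'grip',60,im)
    rect(P,.010,.020,a,.09,'base')
    rect(P,.017,.04,t,.15,'tray rim')
    rect(P,.001,.010,t,.06,'tray floor')
    rect(P,-.01,.01,g,.12,'bench')
    rect(P,.022,.032,g,.04,'plate top')
```

```text
[0.61726247 0.00381015 0.07      ] [ 0.53962803 -0.01382175  0.06      ] [0.62041862 0.21223555 0.01      ]
top
chute rim 881 c [623.4   3.1] size [65.  64.1] ang 12.0 z pct [65.3 71.6 82.6]
grip 163 c [540.6 -13. ] size [23.  17.9] ang 11.0 z pct [51.4 61.5 63.4]
base 652 c [595.7  -2.6] size [134.5  80.1] ang 11.6 z pct [13.3 15.7 17.9]
tray rim 992 c [624.1 212. ] size [128.8 198.8] ang 87.4 z pct [17.9 21.7 24.1]
tray floor 3229 c [620.4 214. ] size [116.  119.7] ang 88.5 z pct [2.4 4.4 6.6]
bench 11261 c [535.6 -14.5] size [231.4 239.5] ang 10.9 z pct [-1.5  0.7  2.8]
plate top 432 c [554.  -11.5] size [50.1 39.7] ang 11.9 z pct [25.3 27.6 29.7]
scene
chute rim 1196 c [623.7   5.4] size [66.  66.2] ang 12.4 z pct [64.1 72.  82.9]
grip 207 c [542.5 -10.7] size [25.2 19.6] ang 10.8 z pct [47.2 60.1 64.2]
base 734 c [5.985e+02 3.000e-01] size [134.2  81.3] ang 11.7 z pct [11.3 16.3 19.1]
tray rim 1771 c [623.1 214.4] size [128.9 201.9] ang 87.5 z pct [17.7 22.5 24.9]
tray floor 4296 c [620.5 211.3] size [116.  119.2] ang 88.6 z pct [4.  5.7 7.4]
bench 6069 c [534.7 -14.7] size [229.4 239.7] ang 9.3 z pct [0.1 1.9 3.7]
plate top 110 c [541.2  -4.7] size [47.3 32.8] ang 74.4 z pct [23.6 28.5 30.5]
```

Run:
```python
from h import *
for n,b in(('top',(225,110,340,225)),('scene',(190,195,300,305))):
    im=load(n)['image'][:,:,::-1]
    x0,y0,x1,y1=b
    cv2.imwrite(f'pics/crop_{n}.png',cv2.resize(im[y0:y1,x0:x1],None,fx=5,fy=5,interpolation=cv2.INTER_CUBIC))
```

```text
(no output)
```

Both views agree with the stated sizes and heights:

| Feature | Measured | Stated |
|---|---|---|
| Chute rim height | about 71 mm | 70 mm |
| Chute size | 65 mm | 64 mm |
| Grip block top | 61 mm | 61 mm |
| Tray size | 129 × 199 mm | 128 × 198 mm |

The feeder yaw is about 11.8° and the grip centre is about (541.5, −12). Now I'll work out the move.

```bash
cat >> h.py <<'E'
from scipy.spatial.transform import Rotation as Ro
def todo(xyz,yaw_y):
    """tool x down, tool y along world angle yaw_y (mod 180)"""
    o=monitor.get_obs();R=Ro.from_euler('xyz',o['orientation'],degrees=True)
    for k in(0,180):
        a=np.radians(yaw_y+k);y=np.array([np.cos(a),np.sin(a),0]);x=np.array([0,0,-1.])
        T=Ro.from_matrix(np.stack([x,y,np.cross(x,y)],1))
        rv=np.degrees((T*R.inv()).as_rotvec());print('rot units',(rv/5).round(2),'deg',rv.round(1))
    d=np.array(xyz)-o['tool_pos'];print('lin units',(d/.06).round(3),'tcp',o['tool_pos'].round(4),'f',o['force'].round(2),'open',round(o['opening'],4),'t',o['clock'],'j',o['joint_pos'].round(1))
E
python3 -c "
from h import *
todo([.5415,-.012,.12],101.8)"
```

```text
rot units [-0.02 -0.01 -1.35] deg [-0.1 -0.  -6.7]
rot units [ 1.000e-02 -3.000e-02  3.465e+01] deg [ 0.000e+00 -1.000e-01  1.733e+02]
lin units [ 5.448 10.458 -1.761] tcp [ 0.2146 -0.6395  0.2257] f [ 0.65 -0.9  -0.07] open 0.0873 t 0.1 j [-54.9  20.6   0.6  -0.  -70.1 -16.5]
```

View pics/crop_top.png

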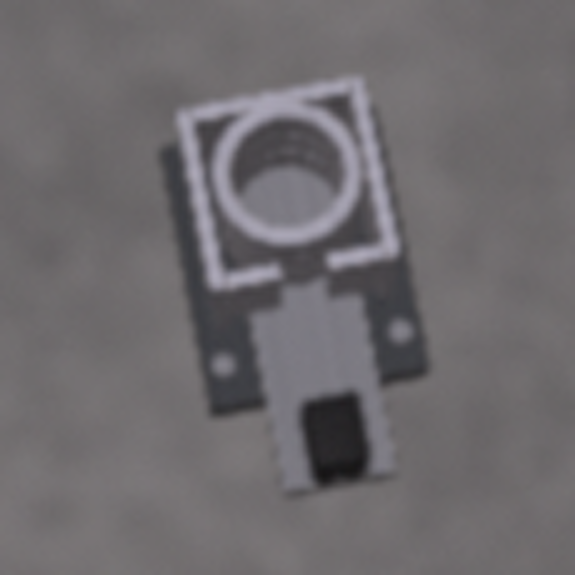

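The crop shows the plate leaving the mouth, with the black block at its outer end and the open ring stack above. Next I'll travel high to above the block.

```bash
python3 -m crank '[{"linear":[0.2,0.4,0],"rot":[0,0,-0.1],"hand":0.7},{"linear":[0.45,0.87,0],"rot":[0,0,-0.1],"hand":0.7},{"linear":[0.45,0.87,0],"rot":[0,0,-0.1],"hand":0.7},{"linear":[0.45,0.87,0],"rot":[0,0,-0.1],"hand":0.7},{"linear":[0.45,0.87,0],"rot":[0,0,-0.1],"hand":0.7},{"linear":[0.45,0.87,0],"rot":[0,0,-0.1],"hand":0.7},{"linear":[0.45,0.87,0],"rot":[0,0,-0.1],"hand":0.7},{"linear":[0.45,0.87,0],"rot":[0,0,-0.1],"hand":0.7},{"linear":[0.45,0.87,0],"rot":[0,0,-0.1],"hand":0.7},{"linear":[0.45,0.87,0],"rot":[0,0,-0.1],"hand":0.7},{"linear":[0.45,0.87,0],"rot":[0,0,-0.1],"hand":0.7},{"linear":[0.45,0.87,0],"rot":[0,0,-0.1],"hand":0.7},{"linear":[0.2,0.4,0],"rot":[0,0,-0.1],"hand":0.7},{"linear":[0,0,0],"rot":[0,0,0],"hand":0.7}]'; python3 -c "
from h import *
todo([.5415,-.012,.12],101.8)"
```

```text
clock: 1.85
tool_pos: [0.5393, 0.0053, 0.2204]
orientation: [113.7, 89.6, 125.4]
force: [-0.1, 0.6, -0.8]
opening: 0.0615
rot units [-0.07 -0.05  0.01] deg [-0.4 -0.3  0.1]
rot units [ -0.08   0.11 -35.99] deg [  -0.4    0.6 -179.9]
lin units [ 0.036 -0.288 -1.673] tcp [0.5393 0.0053 0.2204] f [-0.07  0.58 -0.77] open 0.0615 t 1.85 j [ 21.1   8.2 -16.6  -0.5 -65.3 -99.1]
```

```bash
python3 -m crank '[{"linear":[0.04,-0.29,-0.5],"rot":[-0.07,-0.05,0],"hand":0.7},{"linear":[0,0,-0.6],"rot":[0,0,0],"hand":0.6},{"linear":[0,0,-0.55],"rot":[0,0,0],"hand":0.6},{"linear":[0,0,0],"rot":[0,0,0],"hand":0.6}]'; python3 -c "
from h import *
todo([.5415,-.012,.032],101.8)
snap('scene','s1.png');snap('top','t1.png')"
```

```text
clock: 2.35
tool_pos: [0.54, -0.0147, 0.1191]
orientation: [-176.9, 90.0, -165.2]
force: [0.2, 0.5, 1.0]
opening: 0.0528
rot units [ 0.   -0.    0.02] deg [ 0.  -0.   0.1]
rot units [-1.000e-02 -0.000e+00 -3.598e+01] deg [  -0.    -0.  -179.9]
lin units [ 0.025  0.045 -1.451] tcp [ 0.54   -0.0147  0.1191] f [0.24 0.55 0.96] open 0.0528 t 2.35 j [ 19.2  13.5 -24.7  -0.  -51.8 -97.5]
```

View pics/s1.png

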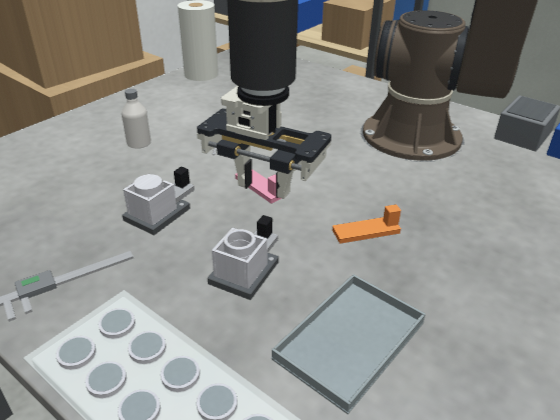

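```bash
python3 -m crank '[{"linear":[0.025,0.045,-0.4],"rot":[0,0,0],"hand":0.6},{"linear":[0,0,-0.4],"rot":[0,0,0],"hand":0.6},{"linear":[0,0,-0.4],"rot":[0,0,0],"hand":0.6},{"linear":[0,0,-0.2],"rot":[0,0,0],"hand":0.6},{"linear":[0,0,0],"rot":[0,0,0],"hand":0.6}]'; python3 -c "
from h import *
todo([.5415,-.012,.032],101.8)
snap('scene','s2.png')"
```

```text
clock: 3.08
tool_pos: [0.5504, -0.0105, 0.0455]
orientation: [-0.1, 88.8, 11.7]
force: [0.2, -0.3, -0.4]
opening: 0.053
rot units [-0.05  0.23 -0.01] deg [-0.2  1.1 -0. ]
rot units [-0.36 -0.07 35.99] deg [ -1.8  -0.4 180. ]
lin units [-0.149 -0.024 -0.225] tcp [ 0.5504 -0.0105  0.0455] f [ 0.17 -0.29 -0.44] open 0.053 t 3.075 j [ 19.4  19.1 -28.9   0.2 -40.9 -97.8]
```

View pics/s2.png

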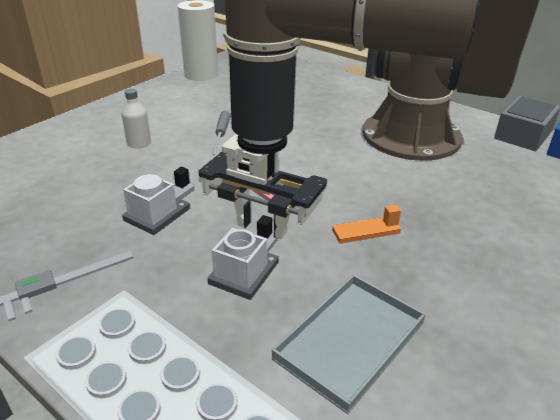

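The fingers straddle the block at scene (265,227). There's a 9 mm x drift and a 1.1° tilt to correct before going lower.

```bash
python3 -m crank '[{"linear":[-0.15,-0.025,0],"rot":[-0.05,0.23,0],"hand":0.6},{"linear":[0,0,0],"rot":[0,0,0],"hand":0.6},{"linear":[0,0,0],"rot":[0,0,0],"hand":0.6}]'; python3 -c "
from h import *
todo([.5415,-.012,.032],101.8)"
```

```text
clock: 3.5
tool_pos: [0.5427, -0.0117, 0.0485]
orientation: [-0.1, 89.8, 11.8]
force: [-0.8, 0.1, -0.3]
opening: 0.0528
rot units [-0.01  0.04 -0.01] deg [-0.   0.2 -0.1]
rot units [-6.000e-02 -1.000e-02  3.599e+01] deg [-3.000e-01 -1.000e-01  1.799e+02]
lin units [-0.02  -0.005 -0.276] tcp [ 0.5427 -0.0117  0.0485] f [-0.81  0.12 -0.3 ] open 0.0528 t 3.5 j [ 19.5  18.8 -28.8   0.  -42.3 -97.6]
```

```bash
python3 -m crank '[{"linear":[-0.03,0,-0.14],"rot":[0,0.04,0],"hand":0.5},{"linear":[-0.03,0,-0.12],"rot":[0,0.03,0],"hand":0.4},{"linear":[0,0,0],"rot":[0,0,0],"hand":0.4},{"linear":[0,0,0],"rot":[0,0,0],"hand":0.4}]'; python3 -c "
from h import *
todo([.5415,-.012,.032],101.8)"
```

```text
clock: 4.0
tool_pos: [0.5386, -0.0118, 0.0315]
orientation: [161.8, 89.8, 173.6]
force: [1.0, -0.4, -0.9]
opening: 0.0348
rot units [-0.01 -0.05 -0.01] deg [-0.  -0.2 -0.1]
rot units [ 7.000e-02 -1.000e-02  3.599e+01] deg [  0.4  -0.  179.9]
lin units [ 0.049 -0.004  0.008] tcp [ 0.5386 -0.0118  0.0315] f [ 0.97 -0.41 -0.93] open 0.0348 t 4.0 j [ 19.5  20.  -29.8  -0.2 -40.4 -97.5]
```

```bash
python3 -m crank '[{"linear":[0.045,0,0],"rot":[0,-0.05,0],"hand":0.4},{"linear":[0,0,0],"rot":[0,0,0],"hand":0.3},{"linear":[0,0,0],"rot":[0,0,0],"hand":0},{"linear":[0,0,0],"rot":[0,0,0],"hand":0},{"linear":[0,0,0],"rot":[0,0,0],"hand":0},{"linear":[0,0,0],"rot":[0,0,0],"hand":0},{"linear":[0,0,0],"rot":[0,0,0],"hand":0}]'; python3 -c "
from h import *
todo([.5415,-.012,.032],101.8)
s=snap('scene');cv2.imwrite('pics/s3.png',cv2.resize(s['image'][150:320,150:350,::-1],None,fx=4,fy=3.5))"
```

```text
clock: 4.88
tool_pos: [0.5418, -0.0117, 0.0318]
orientation: [12.6, 89.9, 24.5]
force: [0.6, -0.6, 0.2]
opening: 0.0197
rot units [-0.01  0.02 -0.01] deg [-0.   0.1 -0.1]
rot units [-2.000e-02 -1.000e-02  3.599e+01] deg [-1.000e-01 -1.000e-01  1.799e+02]
lin units [-0.005 -0.004  0.004] tcp [ 0.5418 -0.0117  0.0318] f [ 0.58 -0.59  0.2 ] open 0.0197 t 4.875 j [ 19.5  20.1 -29.7  -0.  -40.2 -97.6]
```

View pics/s3.png

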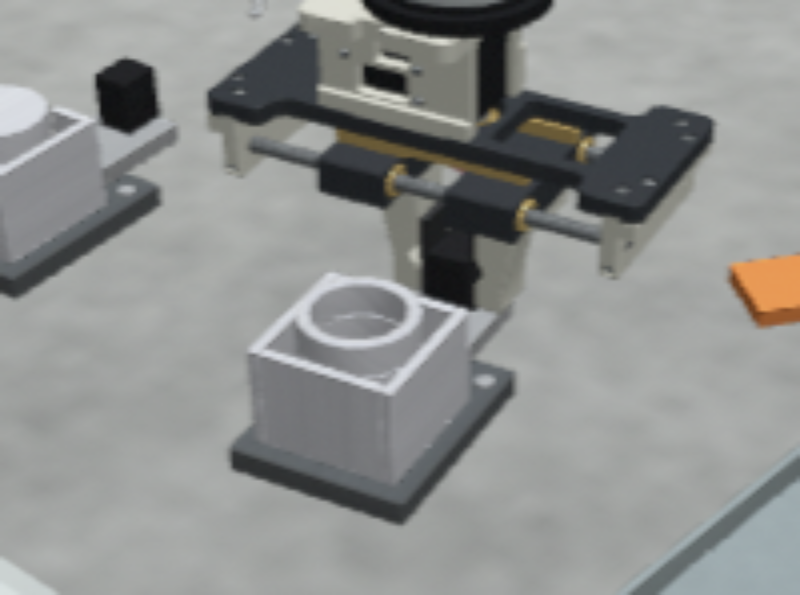

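The block is held, with an opening of 19.7 mm. Now I'll pull along feeder −x in small steps.

```bash
python3 -m crank '[{"linear":[-0.1,-0.02,0],"rot":[0,0,0],"hand":0},{"linear":[-0.1,-0.02,0],"rot":[0,0,0],"hand":0},{"linear":[-0.1,-0.02,0],"rot":[0,0,0],"hand":0},{"linear":[0,0,0],"rot":[0,0,0],"hand":0}]'; python3 -c "
from h import *
todo([.463,-.028,.032],101.8)"
```

```text
clock: 5.42
tool_pos: [0.5228, -0.0153, 0.0318]
orientation: [11.8, 89.9, 23.7]
force: [0.7, -0.0, -1.8]
opening: 0.0202
rot units [-0.01  0.03 -0.01] deg [-0.1  0.1 -0.1]
rot units [-4.000e-02 -2.000e-02  3.599e+01] deg [-2.000e-01 -1.000e-01  1.799e+02]
lin units [-0.997 -0.212  0.004] tcp [ 0.5228 -0.0153  0.0318] f [ 0.69 -0.01 -1.8 ] open 0.0202 t 5.425 j [ 19.8  18.6 -32.1  -0.  -39.1 -97.9]
```

```bash
python3 -m crank '[{"linear":[-0.1,-0.021,0],"rot":[0,0.01,0],"hand":0},{"linear":[-0.12,-0.025,0],"rot":[0,0,0],"hand":0},{"linear":[-0.12,-0.025,0],"rot":[0,0,0],"hand":0},{"linear":[-0.12,-0.025,0],"rot":[0,0,0],"hand":0},{"linear":[0,0,0],"rot":[0,0,0],"hand":0}]'; python3 -c "
from h import *
todo([.463,-.028,.032],101.8)
s=snap('scene');cv2.imwrite('pics/s4.png',cv2.resize(s['image'][150:320,150:350,::-1],None,fx=4,fy=3.5))"
```

```text
clock: 6.05
tool_pos: [0.4926, -0.0217, 0.0318]
orientation: [40.3, 89.9, 52.2]
force: [-0.4, 0.5, -0.4]
opening: 0.0199
rot units [-0.01  0.01 -0.01] deg [-0.1  0.  -0.1]
rot units [-1.000e-02 -2.000e-02  3.599e+01] deg [-1.000e-01 -1.000e-01  1.799e+02]
lin units [-0.494 -0.106  0.003] tcp [ 0.4926 -0.0217  0.0318] f [-0.45  0.54 -0.41] open 0.0199 t 6.05 j [ 20.3  16.4 -35.8  -0.1 -37.8 -98.4]
```

View pics/s4.png

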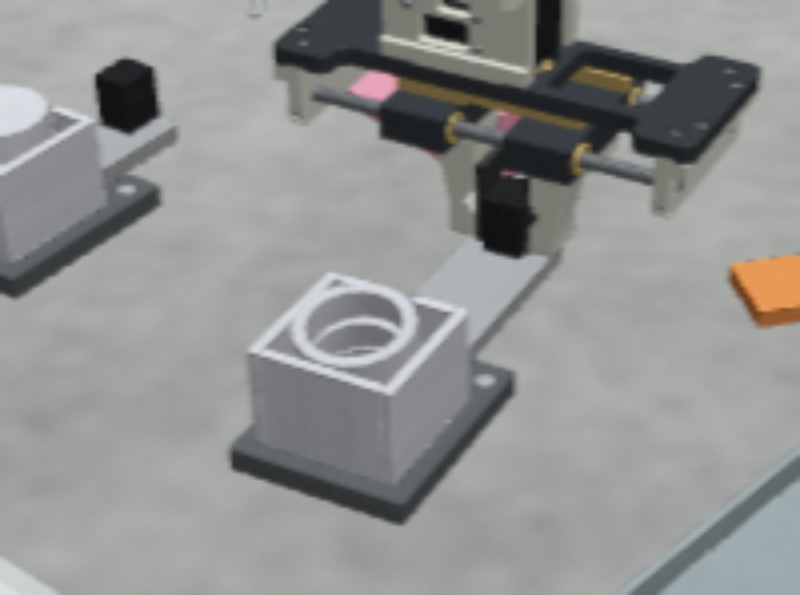

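The plate is sliding out level and the stack has started to tip down inside the chute, as expected. I'll continue until it's clear.

```bash
python3 -m crank '[{"linear":[-0.12,-0.025,0],"rot":[0,0,0],"hand":0},{"linear":[-0.12,-0.025,0],"rot":[0,0,0],"hand":0},{"linear":[-0.12,-0.025,0],"rot":[0,0,0],"hand":0},{"linear":[-0.12,-0.025,0],"rot":[0,0,0],"hand":0},{"linear":[0,0,0],"rot":[0,0,0],"hand":0},{"linear":[0,0,0],"rot":[0,0,0],"hand":0}]'; python3 -c "
from h import *
todo([.463,-.028,.032],101.8)
s=snap('scene');cv2.imwrite('pics/s5.png',cv2.resize(s['image'][150:320,150:350,::-1],None,fx=4,fy=3.5))"
```

```text
clock: 6.85
tool_pos: [0.4612, -0.0284, 0.0316]
orientation: [134.2, 90.0, 146.0]
force: [0.2, 0.3, -2.5]
opening: 0.0199
rot units [-0.01 -0.01 -0.01] deg [-0. -0. -0.]
rot units [ 1.000e-02 -1.000e-02  3.599e+01] deg [ 1.0e-01 -0.0e+00  1.8e+02]
lin units [0.03  0.006 0.007] tcp [ 0.4612 -0.0284  0.0316] f [ 0.19  0.3  -2.53] open 0.0199 t 6.85 j [ 21.   14.  -39.6  -0.1 -36.5 -99.1]
```

View pics/s5.png

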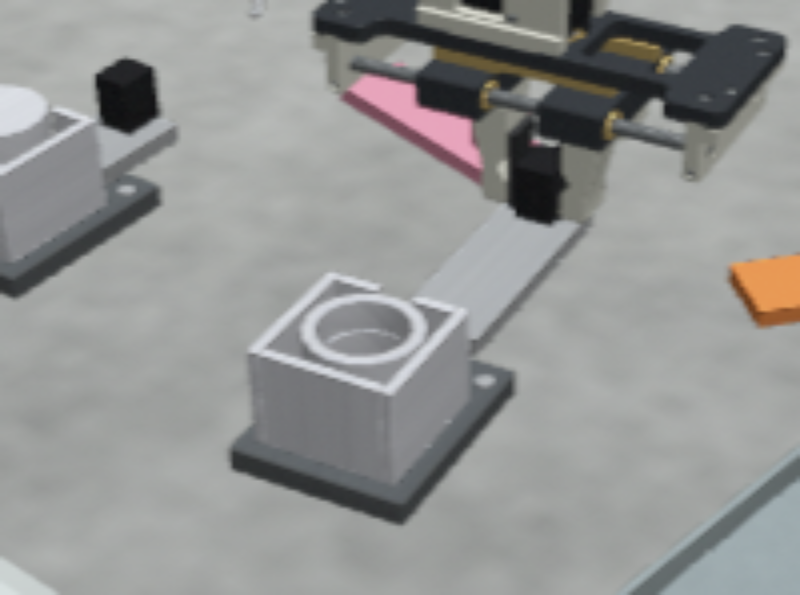

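The rings have dropped level below the rim and the plate is clear of the chute. Lifting it straight up.

```bash
python3 -m crank '[{"linear":[0,0,0.1],"rot":[0,0,0],"hand":0},{"linear":[0,0,0.15],"rot":[0,0,0],"hand":0},{"linear":[0,0,0.2],"rot":[0,0,0],"hand":0},{"linear":[0,0,0.25],"rot":[0,0,0],"hand":0},{"linear":[0,0,0.3],"rot":[0,0,0],"hand":0},{"linear":[0,0,0.3],"rot":[0,0,0],"hand":0},{"linear":[0,0,0.3],"rot":[0,0,0],"hand":0},{"linear":[0,0,0.15],"rot":[0,0,0],"hand":0},{"linear":[0,0,0],"rot":[0,0,0],"hand":0},{"linear":[0,0,0],"rot":[0,0,0],"hand":0}]'; python3 -c "
from h import *
todo([.5766,.215,.13],87.4)
s=snap('scene','s6.png');snap('top','t6.png')"
```

```text
clock: 8.15
tool_pos: [0.4614, -0.0282, 0.1449]
orientation: [26.2, 89.8, 38.0]
force: [-0.7, 0.0, -2.0]
opening: 0.0199
rot units [-0.02  0.03 -2.89] deg [ -0.1   0.2 -14.4]
rot units [-4.000e-02 -3.000e-02  3.311e+01] deg [-2.000e-01 -1.000e-01  1.656e+02]
lin units [ 1.92   4.054 -0.248] tcp [ 0.4614 -0.0282  0.1449] f [-0.73  0.03 -2.01] open 0.0199 t 8.15 j [ 21.    4.5 -32.   -0.1 -53.4 -99.1]
```

View pics/s6.png

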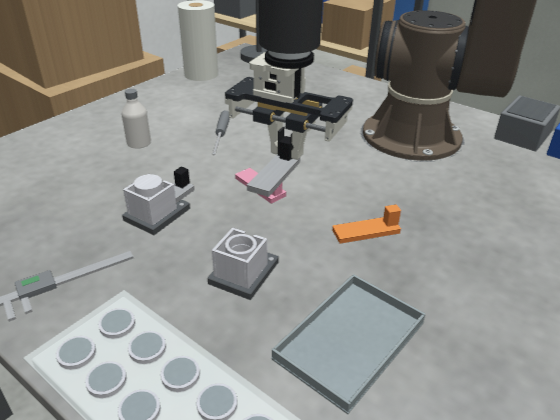

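View pics/t6.png

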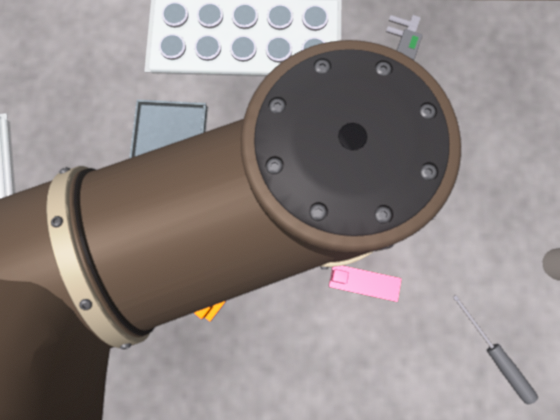

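The plate is lifted at scene (275,175). The rings are in the feeder and the bench is undisturbed. I'll check the plate's tilt from depth, then travel.

```bash
python3 - <<'E'
from h import *
s=load('scene');P=cloud(s)
im=s['image'].astype(int)
m=np.zeros(im.shape[:2],bool);m[155:195,245:302]=1
m&=(P[...,2]>.09)&(P[...,2]<.16)&(P[...,0]>.475)&(im.min(-1)>90)
p=P[m];c=p.mean(0);print(len(p),c.round(3),p.min(0).round(3),p.max(0).round(3))
r=P[m];A=np.c_[r[:,:2]-c[:2],np.ones(len(r))];k=np.linalg.lstsq(A,r[:,2],rcond=None)[0];print('slopes deg',np.degrees(np.arctan(k[:2])).round(1))
a=np.array([.6235,.004])
q=P[(np.hypot(P[...,0]-a[0],P[...,1]-a[1])<.026)&(P[...,2]>.062)&(P[...,2]<.09)];print('ring/rim z',np.percentile(q[:,2],[5,50,95]).round(4),len(q))
E
python3 -m crank '[{"linear":[0,0.3,0],"rot":[0,0,0],"hand":0},{"linear":[0,0.5,0],"rot":[0,0,0],"hand":0},{"linear":[0,0.5,0],"rot":[0,0,0],"hand":0},{"linear":[0,0.5,0],"rot":[0,0,-0.3],"hand":0},{"linear":[0,0.5,0],"rot":[0,0,-0.4],"hand":0},{"linear":[0.2,0.5,0],"rot":[0,0,-0.5],"hand":0},{"linear":[0.3,0.5,0],"rot":[0,0,-0.5],"hand":0},{"linear":[0.4,0.4,0],"rot":[0,0,-0.5],"hand":0},{"linear":[0.4,0.2,0],"rot":[0,0,-0.4],"hand":0},{"linear":[0.3,0.1,0],"rot":[0,0,-0.3],"hand":0},{"linear":[0.2,0,0],"rot":[0,0,0],"hand":0},{"linear":[0,0,0],"rot":[0,0,0],"hand":0},{"linear":[0,0,0],"rot":[0,0,0],"hand":0}]'; python3 -c "
from h import *
todo([.5766,.215,.13],87.4)"
```

```text
920 [ 0.524 -0.012  0.141] [ 0.475 -0.045  0.129] [0.569 0.014 0.145]
slopes deg [ 0.2 -3.6]
ring/rim z [0.0633 0.0694 0.0716] 377
clock: 9.88
tool_pos: [0.5673, 0.2171, 0.1347]
orientation: [-151.3, 89.1, -154.5]
force: [0.2, -0.9, -2.6]
opening: 0.0199
rot units [ 0.07 -0.15  0.11] deg [ 0.4 -0.8  0.6]
rot units [ -0.24  -0.12 -35.89] deg [  -1.2   -0.6 -179.4]
lin units [ 0.155 -0.036 -0.078] tcp [0.5673 0.2171 0.1347] f [ 0.21 -0.93 -2.59] open 0.0199 t 9.875 j [  39.2   18.9  -14.4   -0.2  -57.5 -132.2]
```

The plate is level along its length and the rings' rim reads about 69 mm, as expected after the drop. Correcting pose and going down in stages.

```bash
python3 -m crank '[{"linear":[0.155,-0.036,-0.2],"rot":[0.07,-0.15,0.11],"hand":0},{"linear":[0,0,-0.3],"rot":[0,0,0],"hand":0},{"linear":[0,0,-0.3],"rot":[0,0,0],"hand":0},{"linear":[0,0,-0.2],"rot":[0,0,0],"hand":0},{"linear":[0,0,0],"rot":[0,0,0],"hand":0},{"linear":[0,0,0],"rot":[0,0,0],"hand":0}]'; python3 -c "
from h import *
todo([.5766,.215,.0206],87.4)
s=snap('scene','s7.png')"
```

```text
clock: 10.62
tool_pos: [0.5748, 0.2139, 0.0758]
orientation: [39.2, 89.8, 36.7]
force: [0.0, 0.6, -1.6]
opening: 0.0199
rot units [-0.02  0.03 -0.02] deg [-0.1  0.1 -0.1]
rot units [-4.000e-02 -3.000e-02  3.598e+01] deg [-2.000e-01 -1.000e-01  1.799e+02]
lin units [ 0.03   0.018 -0.92 ] tcp [0.5748 0.2139 0.0758] f [ 0.    0.62 -1.57] open 0.0199 t 10.625 j [  38.6   22.4  -18.1    0.   -49.3 -131.1]
```

View pics/s7.png

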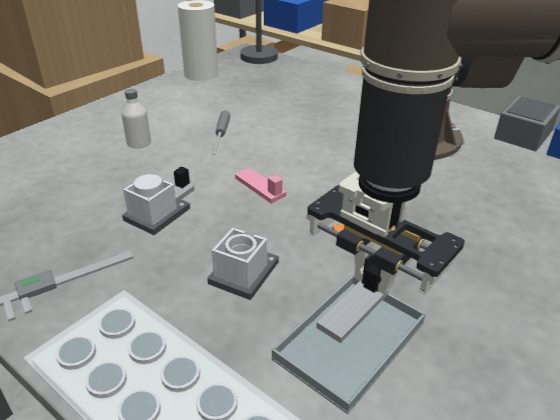

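The plate is over the tray, aligned with it, at scene (350,310). Going down.

```bash
python3 -m crank '[{"linear":[0.03,0.018,-0.15],"rot":[0,0.02,0],"hand":0},{"linear":[0,0,-0.2],"rot":[0,0,0],"hand":0},{"linear":[0,0,-0.2],"rot":[0,0,0],"hand":0},{"linear":[0,0,-0.15],"rot":[0,0,0],"hand":0},{"linear":[0,0,-0.1],"rot":[0,0,0],"hand":0},{"linear":[0,0,0],"rot":[0,0,0],"hand":0},{"linear":[0,0,0],"rot":[0,0,0],"hand":0}]'; python3 -c "
from h import *
todo([.5766,.215,.0206],87.4)"
```

```text
clock: 11.55
tool_pos: [0.5769, 0.2152, 0.0246]
orientation: [74.8, 89.9, 72.3]
force: [-0.2, -0.7, -2.4]
opening: 0.0197
rot units [-0.02  0.01 -0.02] deg [-0.1  0.  -0.1]
rot units [-1.000e-02 -3.000e-02  3.598e+01] deg [-1.000e-01 -2.000e-01  1.799e+02]
lin units [-0.004 -0.003 -0.066] tcp [0.5769 0.2152 0.0246] f [-0.22 -0.67 -2.38] open 0.0197 t 11.55 j [ 3.86e+01  2.62e+01 -2.03e+01 -1.00e-01 -4.35e+01 -1.31e+02]
```

```bash
python3 -m crank '[{"linear":[0,0,-0.03],"rot":[0,0,0],"hand":0},{"linear":[0,0,-0.02],"rot":[0,0,0],"hand":0},{"linear":[0,0,0],"rot":[0,0,0],"hand":0},{"linear":[0,0,0],"rot":[0,0,0],"hand":0}]'; python3 -c "
from h import *
todo([.5766,.215,.0206],87.4)"
```

```text
clock: 12.05
tool_pos: [0.5774, 0.2156, 0.0224]
orientation: [56.2, 89.8, 53.7]
force: [-0.3, 0.4, -2.1]
opening: 0.0203
rot units [-0.03  0.02 -0.02] deg [-0.2  0.1 -0.1]
rot units [-0.04 -0.05 35.98] deg [ -0.2  -0.3 179.9]
lin units [-0.013 -0.01  -0.03 ] tcp [0.5774 0.2156 0.0224] f [-0.25  0.41 -2.14] open 0.0203 t 12.05 j [ 3.86e+01  2.63e+01 -2.04e+01 -1.00e-01 -4.31e+01 -1.31e+02]
```

```bash
python3 -m crank '[{"linear":[0,0,-0.025],"rot":[0.03,0.02,0],"hand":0},{"linear":[0,0,-0.01],"rot":[0,0,0],"hand":0},{"linear":[0,0,0],"rot":[0,0,0],"hand":0},{"linear":[0,0,0],"rot":[0,0,0],"hand":0}]'; python3 -c "
from h import *
todo([.5766,.215,.0206],87.4)"
```

```text
clock: 12.55
tool_pos: [0.5775, 0.2157, 0.021]
orientation: [84.5, 89.7, 82.0]
force: [-1.6, 0.2, -1.5]
opening: 0.0195
rot units [-0.07  0.01 -0.02] deg [-0.3  0.  -0.1]
rot units [-2.000e-02 -1.100e-01  3.598e+01] deg [-1.000e-01 -5.000e-01  1.799e+02]
lin units [-0.016 -0.012 -0.006] tcp [0.5775 0.2157 0.021 ] f [-1.62  0.18 -1.46] open 0.0195 t 12.55 j [  38.5   26.4  -20.3   -0.4  -43.  -130.7]
```

```bash
python3 -m crank '[{"linear":[0,0,-0.015],"rot":[-0.06,0.01,0],"hand":0},{"linear":[0,0,-0.01],"rot":[0,0,0],"hand":0},{"linear":[0,0,0],"rot":[0,0,0],"hand":0},{"linear":[0,0,0],"rot":[0,0,0],"hand":0}]'; python3 -c "
from h import *
todo([.5766,.215,.0206],87.4)"
```

```text
clock: 13.05
tool_pos: [0.5775, 0.2158, 0.0208]
orientation: [23.9, 90.0, 21.4]
force: [-2.9, -1.0, 0.8]
opening: 0.02
rot units [-0.    0.   -0.03] deg [-0.   0.  -0.1]
rot units [-1.000e-02 -0.000e+00  3.597e+01] deg [ -0.   -0.  179.9]
lin units [-0.015 -0.013 -0.003] tcp [0.5775 0.2158 0.0208] f [-2.87 -1.03  0.76] open 0.02 t 13.05 j [  38.6   26.5  -20.3    0.   -43.1 -131.1]
```

The plate is in contact: the weight is taken up (fz −2.1 → +0.8 N) at TCP 20.8 mm against 20.6 expected. I'll check that it lies flat before opening.

```bash
python3 -c "
from h import *
s=snap('scene');cv2.imwrite('pics/s8.png',cv2.resize(s['image'][220:400,250:450,::-1],None,fx=4,fy=3.3))"
```

```text
(no output)
```

View pics/s8.png

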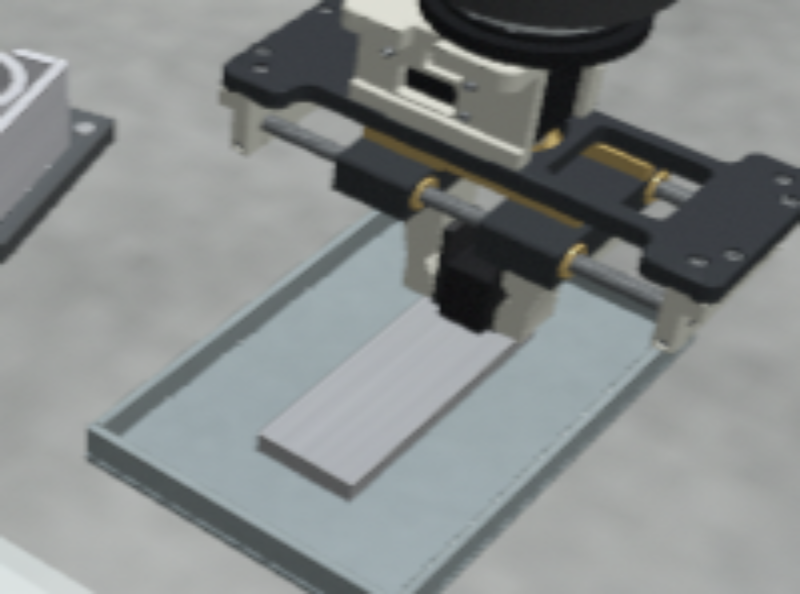

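The plate rests flat on the tray floor, well inside the walls. I'll open partway, since the walls are close, and rise.

```bash
python3 -m crank '[{"linear":[0,0,0],"rot":[0,0,0],"hand":0.3},{"linear":[0,0,0],"rot":[0,0,0],"hand":0.4},{"linear":[0,0,0],"rot":[0,0,0],"hand":0.42},{"linear":[0,0,0],"rot":[0,0,0],"hand":0.42}]' && python3 -m crank '[{"linear":[0,0,0.1],"rot":[0,0,0],"hand":0.42},{"linear":[0,0,0.2],"rot":[0,0,0],"hand":0.42},{"linear":[0,0,0.3],"rot":[0,0,0],"hand":0.42},{"linear":[0,0,0.4],"rot":[0,0,0],"hand":0.42},{"linear":[0,0,0.5],"rot":[0,0,0],"hand":0.42},{"linear":[0,0,0.5],"rot":[0,0,0],"hand":0.42},{"linear":[0,0,0],"rot":[0,0,0],"hand":0.42}]'; python3 -c "
from h import *
snap('scene','s9.png')"
```

```text
clock: 13.6
tool_pos: [0.5784, 0.2162, 0.0208]
orientation: [25.0, 89.9, 22.5]
force: [0.1, 0.1, -0.3]
opening: 0.0369
clock: 14.48
tool_pos: [0.579, 0.2163, 0.1501]
orientation: [27.7, 89.7, 25.3]
force: [-0.4, -0.4, -0.3]
opening: 0.037
```

View pics/s9.png

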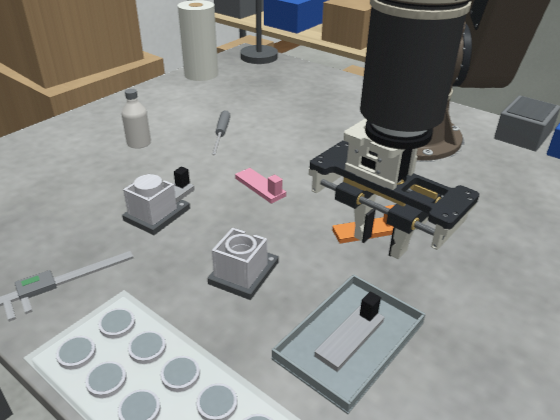

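The plate lies in the tray at scene (350,335) with the block upright at (370,306), and the rings are in the chute. One last numeric check before handing in.

Run:
```python
from h import *
s=load('scene');P=cloud(s);im=s['image'].astype(int)
m=(P[...,0]>.595)&(P[...,0]<.675)&(abs(P[...,1]-.212)<.014);p=P[m];A=np.c_[p[:,:2]-p[:,:2].mean(0),np.ones(len(p))]
k=np.linalg.lstsq(A,p[:,2],rcond=None)[0];print('plate top z',k[2].round(4),'slopes deg',np.degrees(np.arctan(k[:2])).round(2))
m=(np.hypot(P[...,0]-.6235,P[...,1]-.004)<.026)&(P[...,2]>.06);r=P[m]
A=np.c_[r[:,:2]-r[:,:2].mean(0),np.ones(len(r))];k=np.linalg.lstsq(A,r[:,2],rcond=None)[0];print('ring top z',k[2].round(4),np.degrees(np.arctan(k[:2])).round(1),len(r),r.mean(0))
print(ticket.close_job(), monitor.get_obs()['clock'])
```

```text
plate top z 0.3155 slopes deg [-68.03  40.85]
ring top z 0.0679 [1.5 0.4] 409 [0.62174247 0.00417602 0.06792421]
the job is handed in; nothing more can be done
the job is handed in; nothing more can be done
```

The plate check accidentally included gripper pixels, because it had no height limit. I'll redo it on the saved picture.

Run:
```python
import numpy as np
s=dict(np.load('last_scene.npz'))
v,u=np.mgrid[0:420,0:560]; d=s['depth']; K=s['K']
P=(np.stack([(u-K[0,2])/K[0,0]*d,-(v-K[1,2])/K[1,1]*d,-d,np.ones_like(d)],-1)@np.linalg.inv(s['camera_from_world']).T)[...,:3]
m=(P[...,0]>.595)&(P[...,0]<.675)&(abs(P[...,1]-.212)<.014)&(P[...,2]<.05);p=P[m];A=np.c_[p[:,:2]-p[:,:2].mean(0),np.ones(len(p))]
k=np.linalg.lstsq(A,p[:,2],rcond=None)[0];print(len(p),k[2].round(4),np.degrees(np.arctan(k[:2])).round(2))
```

```text
893 0.0177 [-0.01 -0.23]
```

I slid the shim plate out from under the open rings, set it down flat in the grey tray, let go and handed the job in. It took about 14.5 s of the 38 s allowed.

**Rings:** The stack dropped and stayed in its feeder. The top ring region reads 68 mm, against 69 mm expected, within 2° of level. That patch may include a few chute-rim pixels.

**Plate:** It was lowered until the tray took its weight, with the tool 0.2 mm from the expected height, and only then released. Its top reads 17.7 mm in the tray, against 16 mm expected, with a tilt under 0.3°. The scene camera reads 1–2 mm high on most surfaces, which accounts for the difference.

**Gripper:** It was clear above the tray at hand-in. The forces I read along the way were about 3 N or less, and the twin feeder and the orange and pink plates were not disturbed.

**Failed check:** My last plate check before handing in was invalid because gripper pixels got into it. I handed in on the picture. The plate height and tilt above come from redoing that check afterwards on the same saved image.

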